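# Seat the slicing disc on its keyed shaft and cover the machine

## Task

On the vegetable slicer the slicing disc sits too high: it is riding on top of the shaft's two keys. Turn the disc by its hub, without lifting it off the shaft, until its keyways drop over the keys and it is fully home; then set the round steel cover down over it (set it, do not drop it) so that it stands flat on the machine around the rim, and let go. Leave the other things on the counter where they are.

Things in the scene. Friction and masses are not known exactly. Their poses are not given: they have to be found in the camera images.
- slicer: Slicing machine, fixed to the counter: white housing 200 (x) x 180 (y) mm, its flat top (the deck) 60 mm above the counter. Origin: centre of its underside, on the axis of the upright shaft; z up. A round steel rim about the axis stands on the deck: 148 mm outer diameter, 3 mm thick, 14 mm high.
- shaft_top (a point): Centre of the shaft's upper end, 112 mm above the counter; axes as the slicer's. Shaft 16 mm in diameter; it does not turn. At its foot a shoulder, 36 mm across, 5 mm high, on which the disc rests when home.
- key (a point): Middle of the top of one of the shaft's two keys, 79 mm above the counter; axes as the slicer's. The keys stand out towards the slicer's +x and -x: 7 mm wide, to 13.5 mm from the axis. In line with them lie two small dark blocks inside the rim (66 mm from the axis) and a dark slot across the shaft's end.
- disc: Slicing disc (0.3 kg), loose on the shaft: steel plate 120 mm across, 4 mm thick, and a round white hub on it. Origin: centre of the underside, on the bore's axis; z up. Starts riding on the keys, underside 79 mm above the counter, turned 0.45 to 2.69 rad counter-clockwise from lining up. Home, its underside is 65 mm above the counter (hub top 107 mm).
- hub_top (a point): Centre of the hub's top face, 42 mm above the disc's origin; axes as the disc's. Hub: plain upright cylinder 42 mm in diameter with an 18 mm bore right through. The plate's two blades lie along the disc's +y and -y.
- keyway (a point): Upper end of one of the two keyways: 10 mm wide notches in the bore, to 15.5 mm from the axis, along the disc's +x and -x for the hub's full height. When the disc's x axis lies along the slicer's x axis, either way round, within about 0.1 rad, and the hub is let go, the disc drops 14 mm by its own weight.
- cover: Round steel cover (0.4 kg), open below: 162 mm outer, 154 mm inner diameter, top face 63 mm, ceiling 58 mm above its lower edge. Origin: centre of the lower edge; z up. Starts upright on the counter. It goes over the outside of the rim with 3 mm to spare all round and stands on the deck, lower edge 60 mm above the counter; any yaw.
- knob (a point): On the cover's axis, 88 mm above its lower edge, 11 mm below the knob's top; axes as the cover's. The knob is an upright black cylinder 30 mm in diameter, 36 mm high, from 63 to 99 mm above the lower edge.
- teacup: Bystander: small round terracotta cup, 56 mm across, 65 mm high. Origin: centre of its underside.
- chopsticks: Bystander: steel cup 72 mm across, 100 mm high, with wooden chopsticks standing in it up to about 200 mm. Origin: centre of its underside.
- tin: Bystander: flat closed tin, 94 x 184 x 42 mm. Origin: centre of its underside.
- pan: Bystander: open steel food pan, 160 x 110 x 60 mm. Origin: centre of its underside.
- jar: Bystander: glass jar with a lid, 70 mm across, 100 mm high. Origin: centre of its underside.
- spoon: Bystander: steel spoon 200 mm long, lying flat. Origin: middle of its length, on its underside or nearly.
- bowl: Bystander: small white bowl, 100 mm across, 45 mm high. Origin: centre of its underside.
Things that resemble listed ones, but are neither listed nor needed, are in the scene too. What is shaped like the disc but red or turquoise is not meant. What is shaped like the cover but blue is not meant.

How it is judged:
On the way, in this order (a step that is already met when the one before it is completed fails the run):
1. the disc has dropped over the keys and is fully home (within 3 mm of the shoulder), with the cover not yet on the machine (z of disc in the frame of slicer below 0.068 m and horizontal distance between disc and shaft_top below 0.004 m and angle between disc's own z axis and vertical below 0.06 rad and not (horizontal distance between cover and shaft_top below 0.08 m)), for 0.2 s.
2. the cover stands over the rim, flat on the deck (z of disc in the frame of slicer below 0.068 m and horizontal distance between disc and shaft_top below 0.004 m and angle between disc's own z axis and vertical below 0.06 rad and z of cover in the frame of slicer between 0.057 and 0.063 m and horizontal distance between cover and shaft_top below 0.006 m and angle between cover's own z axis and vertical below 0.04 rad and linear speed of each of cover, disc below 0.02 m/s), for 0.2 s.
At the end, for the whole second after the job is handed in: Disc home (underside below 68 mm over the slicer's underside, within 4 mm of the axis, tilt under 0.06 rad); cover flat on the deck round the rim (lower edge 57 to 63 mm over the slicer's underside, within 6 mm of the axis, tilt under 0.04 rad); both at rest and released (all of step 2); the robot touches nothing.
It fails at once if the disc is lifted off the shaft (its underside more than 105 mm above the slicer's underside; it starts at 79 mm, and the shaft ends at 112 mm) (z of disc in the frame of slicer above 0.105 m).
It fails at once if the cover is dropped (moves faster than 0.6 m/s while no finger touches it, as after a fall of about 18 mm) (linear speed of cover above 0.6 m/s and contact force between the fingers and cover below 0.01 N).
It fails at once if a bystander is moved by more than 40 mm (distance of any of teacup, chopsticks, tin, pan, jar, spoon, bowl from where it was at the start of the episode above 0.04 m).
It also fails if it takes over 54 s, if anything falls off the work surface, if the arm or the gripper's body presses on something with over 40 N, if the wrist force passes 120 N, or if a joint passes its speed limit or range.

## Robot

A 6-joint arm with a two-finger parallel gripper is mounted at the origin on the work surface. World frame = base frame: x ahead of the robot, y to its left, z up, the work surface at z = 0. Lengths are in m, angles in rad, forces in N, time in s.
With the tool pointing down it reaches from about 0.3 to 0.875 m from the base axis. Payload 6.4 kg.
Tool frame: the origin (TCP) lies on the centre line of the jaws, within the pads' length; the fingertips stand 25 mm ahead of it and the grasp point (between the pads) lies 6 mm ahead of it (ctrl.tips_ahead is the z of the fingertips in the tool frame, in m); z points along the fingers, x is the direction in which the jaws open and shut, and the axes are right-handed (so a half turn about z gives the same grasp; the last joint's range is limited). The gripper opens to 85 mm and grips with 20 to 120 N. Pads are 22 mm wide; open, the fingers measure 114 mm over their backs; the gripper's body (76 mm by 85 mm) begins 54 mm behind the grasp point. The pads swing forward as they close: fully open they stand 13 mm farther back than shut.
Start: joints at [1.101, 0.181, 1.607, -0, 1.354, -0.206], TCP at [0.15, 0.555, 0.256] pointing down, gripper open.
Joint ranges: [-2.99, 2.99], [-0.89, 2.07], [0.3, 2.58], [-1.14, 4.28], [0, 2.63], [-3.12, 3.12]. Speed limits (rad/s): [2.57, 2.57, 3.01, 3.14, 3.14, 3.14].

## Interface

Orientations are given as a unit quaternion [w, x, y, z].
In Python, from bench import ctrl gives the robot as it stands.
- The arm moves only by the shell command python3 -m pendant 'ROWS'. ROWS is JSON, a list that holds one entry, the list of rows, each a list of 7 numbers: the shift along the tool's x, y, z in m, then the turn, a rotation vector about the tool's x, y, z in rad, then the closure, from -1 (fully open) to 1 (shut). A call has 1 to 10 rows; each row shifts and turns the commanded pose from where the row before left it, along the tool's axes as they then stand; what a row does not reach is not made up. A row lasts 1/10 s, in which the tool goes at most 50 mm and 8.59 degrees, less where a joint would pass 70% of its speed; a pose out of reach is approached as far as the arm can. A call with a gripper value outside its range is refused whole. The fingers move at their own pace and stop on an object; the grip force is fixed at half the most. Time passes only in rows, so rows that do not move let the fingers close. It gives the time, the measured TCP pose, the force and the opening at its end, in the units of the state.
- ctrl.get_obs(): the state, without advancing time (a new reading comes with each control period).
- ctrl.camera(name): name is "scene" or "top" or "wrist"; returns (picture, depth): 400x640x3 uint8, red, green, blue; 400x640 float32, m along the optical axis (not along the pixel's ray), 0 where there is no reading.
- ctrl.calibration(name): a dict with "fov_y" (degrees; the focal length in pixels is half the picture's height over the tangent of half this angle, whatever the lens; pixels are square), "cx", "cy" (the principal point, pixels), "camera_from_world" (4x4, takes a point from world to camera coordinates). Camera axes: x right, y down, z forward; pixel columns grow to the right and rows downward; lengths in m; the calibration is good to about 2 mm. A picture is of the moment at which its call begins: read the wrist's pose just before it. calibration takes no time and is no camera call; for the wrist camera it gives the pose at the moment of the call.
- ctrl.hand_in(): hands the job in, once; it reports no verdict.
The state is a dict: "time_s": time; "q": joint angles; "dq": joint speeds; "joint_efforts": joint torques, N m; "eef_pos": TCP position; "eef_rot": TCP orientation; "wrist_force": force on the tool from outside, world axes, zero at the start; "torque": the same for the moment, N m; "opening": opening from 0.0 (shut) to 1.0 (fully open).
Only numpy, scipy, OpenCV 4.12 (cv2) and the standard library are available. Lean on these libraries where they do the work, as an engineer would, in place of code of your own. Each camera call takes 0.05 s, during which the arm holds its last target.

## Working session

There is one attempt and no reset: what is moved stays moved. The work goes in short steps, Python scripts to look and compute and a shell command to move; the robot and the scene stay as the last step left them, time stands still between calls to the robot, and variables do not carry over. Pictures are saved under pics/ and viewed, and the job is handed in when it is done.

```bash
mkdir -p pics; ls
cat > h.py <<'E'
import numpy as np, cv2, pickle
from bench import ctrl
def snap(name,fn):
    c=ctrl.calibration(name); img,d=ctrl.camera(name)
    cv2.imwrite(f'pics/{fn}.png',cv2.cvtColor(img,cv2.COLOR_RGB2BGR))
    pickle.dump((c,img,d),open(f'{fn}.pkl','wb')); return c,img,d
def load(fn): return pickle.load(open(f'{fn}.pkl','rb'))
def K(c,h=400):
    f=h/2/np.tan(np.radians(c['fov_y'])/2); return f,c['cx'],c['cy']
def ray(c,u,v):
    f,cx,cy=K(c); T=np.linalg.inv(np.array(c['camera_from_world']))
    d=np.array([(u-cx)/f,(v-cy)/f,1.]); return T[:3,3],T[:3,:3]@d
def onz(c,u,v,z):
    o,d=ray(c,u,v); return o+d*(z-o[2])/d[2]
def pts(c,d):
    f,cx,cy=K(c); T=np.linalg.inv(np.array(c['camera_from_world']))
    v,u=np.mgrid[:d.shape[0],:d.shape[1]]
    P=np.stack([(u-cx)/f*d,(v-cy)/f*d,d],-1)
    W=P@T[:3,:3].T+T[:3,3]; W[d==0]=np.nan; return W
def proj(c,p):
    f,cx,cy=K(c); q=np.array(c['camera_from_world'])@np.append(p,1); return f*q[0]/q[2]+cx,f*q[1]/q[2]+cy
E
python3 - <<'E'
from h import *
o=ctrl.get_obs();print(o, ctrl.tips_ahead)
for n in('top','scene','wrist'):
    c,_,_=snap(n,n+'0');print(n,c)
E
```

```text
pics
{'time_s': 0.0, 'q': array([ 1.10069546e+00,  1.81543950e-01,  1.60801447e+00,  1.22493037e-05,
        1.35378175e+00, -2.06322038e-01]), 'dq': array([ 0.00096689, -0.000825  , -0.00022624, -0.00127732, -0.00136656,
       -0.0006632 ]), 'joint_efforts': array([ 2.25625183e-03, -4.44867396e+01, -3.51338267e+01, -1.71207548e-04,
        8.82628548e-03, -2.22174168e-05]), 'eef_pos': array([0.14967733, 0.55465217, 0.25537935]), 'eef_rot': array([ 3.72447766e-04,  7.93955958e-01,  6.07974648e-01, -7.90424607e-04]), 'wrist_force': array([-0.00250371, -0.20224294,  0.97072347]), 'torque': array([ 0.03683216,  0.05121578, -0.00408509]), 'opening': 1.0015786770021824} 0.025
top {'fov_y': 55.8071143008573, 'cx': 316.72988599186317, 'cy': 203.72133565223746, 'camera_from_world': array([[-0.00947806, -0.99992668,  0.00753631,  0.01267959],
       [-0.99692964,  0.00886329, -0.07779927,  0.52438508],
       [ 0.07772677, -0.00825056, -0.99694056,  1.30806603],
       [ 0.        ,  0.        ,  0.        ,  1.        ]])}
scene {'fov_y': 55.34720124569968, 'cx': 316.90095881578395, 'cy': 196.81882261064527, 'camera_from_world': array([[ 0.55311454,  0.83309238,  0.0046256 , -0.29558771],
       [ 0.50444065, -0.33048392, -0.79769669, -0.17935055],
       [-0.66302635,  0.44355098, -0.60304112,  1.61804905],
       [ 0.        ,  0.        ,  0.        ,  1.        ]])}
wrist {'fov_y': 69.0124712130075, 'cx': 321.4979053078672, 'cy': 200.2547962595265, 'camera_from_world': array([[ 0.26027643,  0.96553068, -0.00258452, -0.57272107],
       [ 0.91835062, -0.24672987,  0.30944548, -0.04029463],
       [ 0.29814143, -0.08291487, -0.95091367,  0.3802735 ],
       [ 0.        ,  0.        ,  0.        ,  1.        ]])}
```

View pics/top0.png

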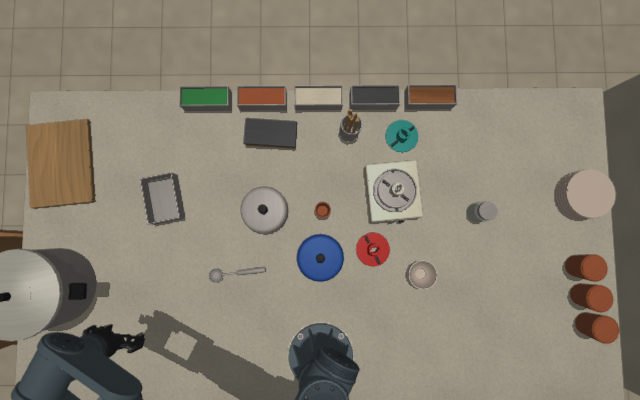

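View pics/scene0.png

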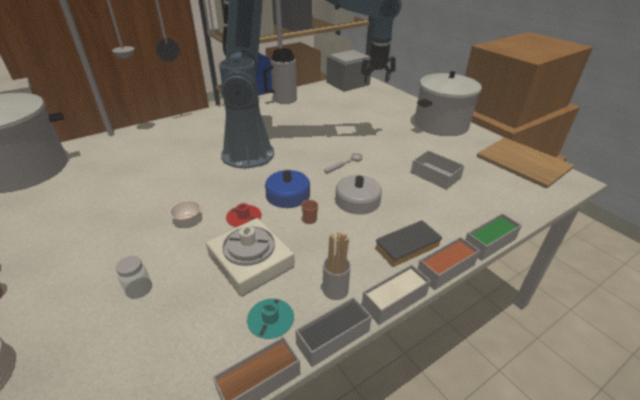

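View pics/wrist0.png

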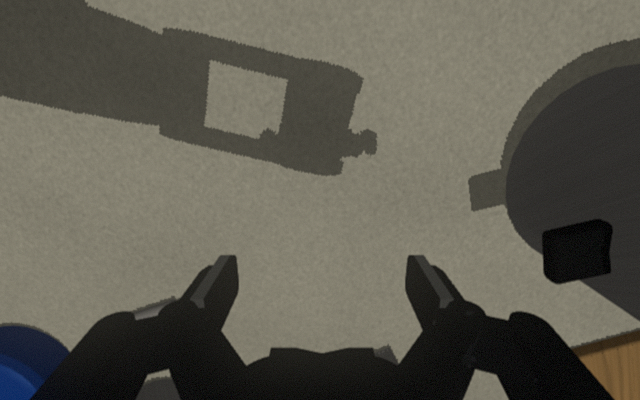

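The top view shows the slicer at about (394,191) with the white hub at about (397,188). The steel cover is at (264,210), the teacup at (322,210), and the blue and red decoys are near the robot. Next I'll measure these positions and zoom in on the disc.

Run:
```python
from h import *
c,img,d=load('top0')
W=pts(c,d)
# slicer deck by depth
def sel(lo,hi,box):
    x0,x1,y0,y1=box
    return (W[...,2]>lo)&(W[...,2]<hi)&(W[...,0]>x0)&(W[...,0]<x1)&(W[...,1]>y0)&(W[...,1]<y1)
p=onz(c,394,191,.06);print('approx slicer',p)
box=(p[0]-.16,p[0]+.16,p[1]-.13,p[1]+.13)
m=sel(.05,.068,box); r=cv2.minAreaRect(W[m][:,:2].astype(np.float32));print('deck',m.sum(),r)
m=sel(.11,.135,box);print('hub',m.sum(),W[m].mean(0),np.nanmin(W[m],0),np.nanmax(W[m],0)); print(cv2.minEnclosingCircle(W[m][:,:2].astype(np.float32)))
p=onz(c,264,210,.063);print(p);box=(p[0]-.1,p[0]+.1,p[1]-.1,p[1]+.1)
m=sel(.05,.075,box);print('cover',cv2.minEnclosingCircle(W[m][:,:2].astype(np.float32)),np.nanmedian(W[m][:,2]))
m=sel(.085,.12,box);print('knob',cv2.minEnclosingCircle(W[m][:,:2].astype(np.float32)),np.nanmedian(W[m][:,2]),W[m].mean(0))
for n,(u,v,z) in dict(cup=(322,210,.065),chop=(350,127,.1),blue=(320,258,.063),red=(373,249,.02)).items(): print(n,onz(c,u,v,z))
cr=img[140:240,340:450];cv2.imwrite('pics/topz.png',cv2.cvtColor(cv2.resize(cr,None,fx=6,fy=6,interpolation=cv2.INTER_CUBIC),cv2.COLOR_RGB2BGR))
```

```text
approx slicer [ 0.56275687 -0.25698676  0.06      ]
deck 1887 ((0.5650566816329956, -0.2564183473587036), (0.2031717449426651, 0.18015865981578827), 5.0180535316467285)
hub 111 [ 0.56557772 -0.25528925  0.11865654] [ 0.54606415 -0.27453119  0.11018415] [ 0.58623052 -0.23519165  0.12626544]
((0.5656796097755432, -0.2559017241001129), 0.0209686029702425)
[0.50136114 0.18749916 0.063     ]
cover ((0.5057395696640015, 0.1910402476787567), 0.08058562129735947) 0.061367222440640745
knob ((0.5061769485473633, 0.19069139659404755), 0.014665861614048481) 0.09813736578590826 [0.50545923 0.19005274 0.0972302 ]
cup [ 0.49946262 -0.00945651  0.065     ]
chop [ 0.77594758 -0.10576592  0.1       ]
blue [ 0.33777228 -0.00105657  0.063     ]
red [ 0.36428079 -0.18700235  0.02      ]
```

View pics/topz.png

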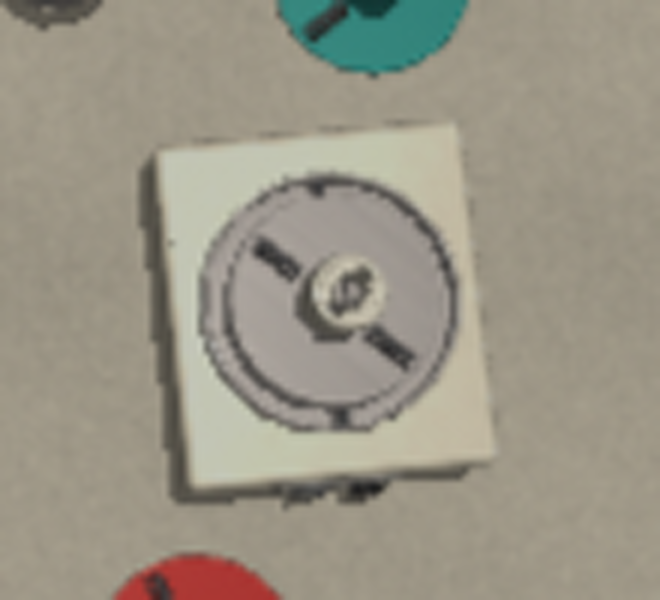

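Top view estimates: slicer axis at about (0.565, -0.256) with yaw about +5.5°. The blades lie at about 53°, so the disc needs roughly +42° counter-clockwise. Cover and knob are at about (0.506, 0.191). I'll move above the slicer and refine with the wrist camera.

```bash
python3 -m pendant '[[[-0.0355,0.0322,0,0,0,0,-1],[-0.0355,0.0322,0,0,0,0,-1],[-0.0355,0.0322,0,0,0,0,-1],[-0.0355,0.0322,0,0,0,0,-1],[-0.0355,0.0322,0,0,0,0,-1],[-0.0355,0.0322,0,0,0,0,-1],[-0.0355,0.0322,0,0,0,0,-1],[-0.0355,0.0322,0,0,0,0,-1],[-0.0355,0.0322,0,0,0,0,-1],[-0.0355,0.0322,0,0,0,0,-1]]]'
python3 -m pendant '[[[-0.0355,0.0322,0,0,0,0,-1],[-0.0355,0.0322,0,0,0,0,-1],[-0.0355,0.0322,0,0,0,0,-1],[-0.0355,0.0322,0,0,0,0,-1],[-0.0355,0.0322,0,0,0,0,-1],[-0.0355,0.0322,0,0,0,0,-1],[-0.0355,0.0322,0,0,0,0,-1],[-0.0355,0.0322,0,0,0,0,-1],[-0.0355,0.0322,0,0,0,0,-1],[0,0,0,0,0,0,-1]]]'
python3 - <<'E'
from h import *
snap('wrist','w1');snap('top','t1')
o=ctrl.get_obs();print(o['eef_pos'],o['eef_rot'],o['q'],o['time_s'])
c=load('w1')[0];print(np.linalg.inv(c['camera_from_world'])[:3,3])
E
```

```text
time_s: 1.15
eef_pos: [0.3686, 0.1266, 0.2564]
eef_rot: [0.0, 0.794, 0.608, 0.0]
wrist_force: [1.2, 0.5, -0.6]
opening: 1.002
time_s: 2.15
eef_pos: [0.5656, -0.2608, 0.2544]
eef_rot: [0.0, 0.795, 0.606, -0.001]
wrist_force: [-0.0, 0.5, -0.6]
opening: 0.998
[ 0.56433388 -0.25635874  0.25489749] [-1.20667860e-03  7.94482908e-01  6.07285247e-01 -2.84934925e-04] [-6.17693857e-01  2.81694535e-01  1.48811898e+00  1.73258773e-04
  1.37425304e+00 -1.92300729e+00] 2.25
[ 0.48866943 -0.24066888  0.37157835]
```

View pics/w1.png

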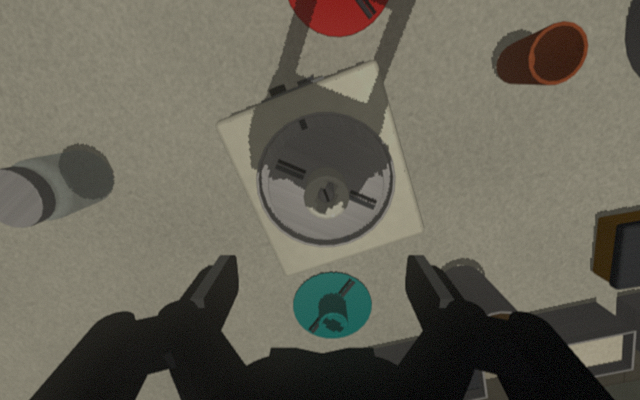

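The wrist view shows the slicer with rim centre at about (325,178), blades at (291,168) and (363,199), and the dark rim block at (303,124). Next step: check how these project and measure them properly.

Run:
```python
from h import *
c,img,d=load('w1')
for z in(.06,.074,.083,.121): print(z,proj(c,[.565,-.256,z]))
print(proj(c,[.565,-.256,.249]))
cr=img[50:290,200:440];cv2.imwrite('pics/w1z.png',cv2.cvtColor(cv2.resize(cr,(800,800)[:2] if 0 else (600,600),interpolation=cv2.INTER_CUBIC),cv2.COLOR_RGB2BGR))
W=pts(c,d)
def near(m): return m&(np.hypot(W[...,0]-.565,W[...,1]+.256)<.12)
# hub top 
m=near((W[...,2]>.115)&(W[...,2]<.126)); print('hub',m.sum(),cv2.minEnclosingCircle(W[m][:,:2].astype(np.float32)))
# rim top ring
m=near((W[...,2]>.05)&(W[...,2]<.067)); print('deck',m.sum(),cv2.minAreaRect(W[m][:,:2].astype(np.float32)))
# blades dark on plate z .083
g=cv2.cvtColor(img,cv2.COLOR_RGB2GRAY); np.save('g.npy',g)
for (u,v) in [(291,168),(363,199)]: print('blade',onz(c,u,v,.084))
print('block',onz(c,303,124,.074))
```

```text
0.06 (np.float64(326.95888130641566), np.float64(179.89599002220874))
0.074 (np.float64(327.1696265424023), np.float64(183.11287538864096))
0.083 (np.float64(327.31503544971116), np.float64(185.33244530622818))
0.121 (np.float64(328.0336077285903), np.float64(196.30097153567397))
(np.float64(333.17249644293406), np.float64(274.74267783333516))
hub 1152 ((0.5663583278656006, -0.2582332193851471), 0.02107875421643257)
deck 15748 ((0.5643348693847656, -0.2586485743522644), (0.20142494142055511, 0.18006065487861633), 4.869942665100098)
blade [ 0.53774265 -0.28644303  0.084     ]
blade [ 0.58867579 -0.22402624  0.084     ]
block [ 0.50028221 -0.26347197  0.074     ]
```

View pics/w1z.png

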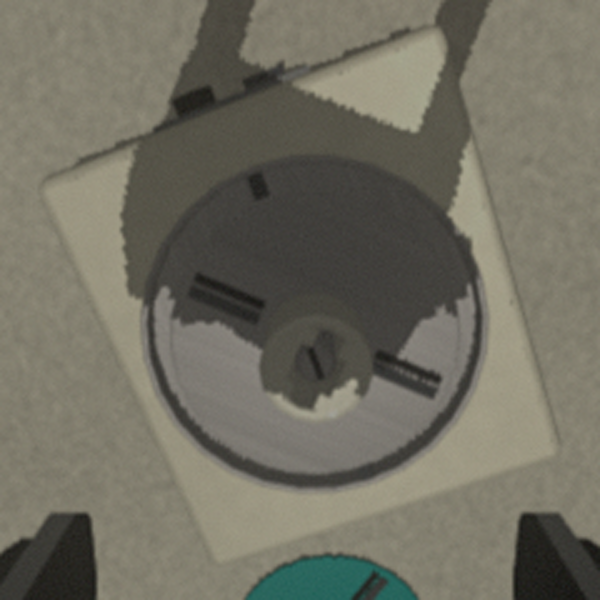

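The disc needs about +43° about world +z, which is -0.75 rad about tool z. Descending over the hub with the jaws open.

```bash
python3 -m pendant '[[[0,0.0016,0.03,0,0,0,-1],[0,0,0.03,0,0,0,-1],[0,0,0.03,0,0,0,-1],[0,0,0.022,0,0,0,-1],[0,0,0.012,0,0,0,-1],[0,0,0.008,0,0,0,-1],[0,0,0,0,0,0,-1]]]'
python3 - <<'E'
from h import *
snap('wrist','w2')
o=ctrl.get_obs();print(o['eef_pos'],o['wrist_force'],o['time_s'])
E
```

```text
time_s: 2.95
eef_pos: [0.566, -0.2553, 0.1241]
eef_rot: [-0.0, 0.794, 0.608, -0.0]
wrist_force: [-0.8, -0.2, 0.6]
opening: 1.005
[ 0.56649446 -0.25577493  0.12498413] [-0.68488179 -0.38764425 -0.01511385] 3.0
```

View pics/w2.png

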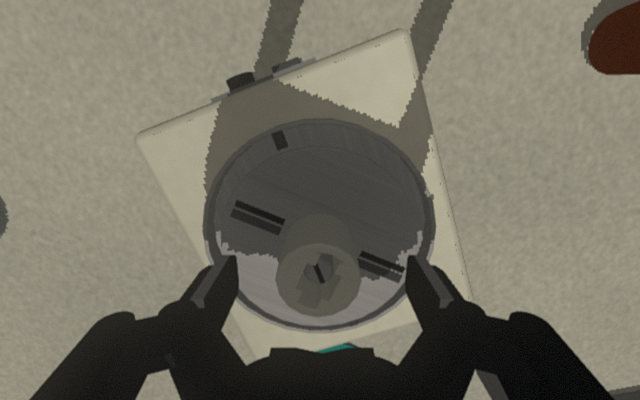

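The hub centre is at (318,278) and the jaw midline is at u≈322, so the jaws sit about 1.5–2 mm off along tool x. I'll shift and close.

```bash
python3 -m pendant '[[[-0.0015,0,0.001,0,0,0,-1],[0,0,0,0,0,0,-0.3],[0,0,0,0,0,0,0],[0,0,0,0,0,0,0.3],[0,0,0,0,0,0,1],[0,0,0,0,0,0,1],[0,0,0,0,0,0,1],[0,0,0,0,0,0,1]]]'
python3 - <<'E'
from h import *
snap('wrist','w3')
o=ctrl.get_obs();print(o['eef_pos'],o['wrist_force'],o['torque'],o['opening'],o['time_s'])
E
```

```text
time_s: 3.8
eef_pos: [0.5662, -0.2577, 0.1241]
eef_rot: [0.001, 0.794, 0.608, 0.0]
wrist_force: [-1.1, -0.3, 5.6]
opening: 0.469
[ 0.56617457 -0.2577046   0.12407268] [-0.5579761   0.92739854  5.82431824] [0.07220042 0.28283797 0.00863942] 0.46777157160779526 3.85
```

View pics/w3.png

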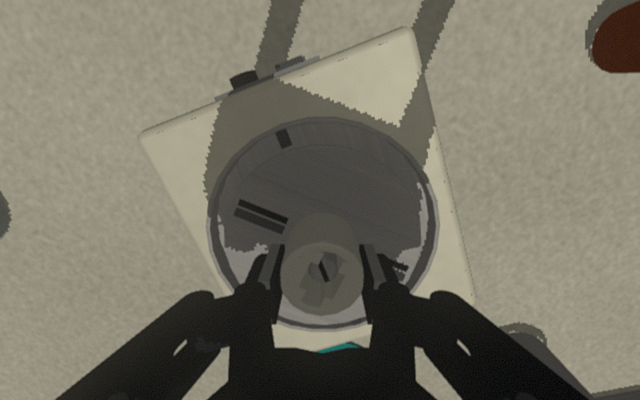

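The jaws hold the hub at about 40 mm opening, with only small forces on the wrist. Turning it now.

```bash
python3 -m pendant '[[[0,0,0,0,0,-0.1,1],[0,0,0,0,0,-0.1,1],[0,0,0,0,0,-0.1,1],[0,0,0,0,0,-0.1,1],[0,0,0,0,0,-0.1,1],[0,0,0,0,0,-0.1,1],[0,0,0,0,0,-0.1,1],[0,0,0,0,0,-0.05,1],[0,0,0,0,0,0,1]]]'
python3 - <<'E'
from h import *
snap('wrist','w4')
o=ctrl.get_obs();print(o['eef_pos'],o['eef_rot'],o['wrist_force'],o['torque'],o['opening'],o['time_s'],o['q'])
E
```

```text
time_s: 4.75
eef_pos: [0.5653, -0.2571, 0.1224]
eef_rot: [-0.001, 0.516, 0.857, 0.0]
wrist_force: [0.6, 0.4, -2.5]
opening: 0.469
[ 0.56535448 -0.25709346  0.12239664] [-7.45653822e-04  5.16635423e-01  8.56205162e-01  6.84570664e-05] [ 0.72425586 -0.18175703 -2.84089605] [-0.00930174 -0.01733902  0.01107674] 0.4658835784633486 4.8 [-6.17637015e-01  4.25666585e-01  1.58442658e+00  2.78296379e-05
  1.13299686e+00 -2.67340788e+00]
```

View pics/w4.png

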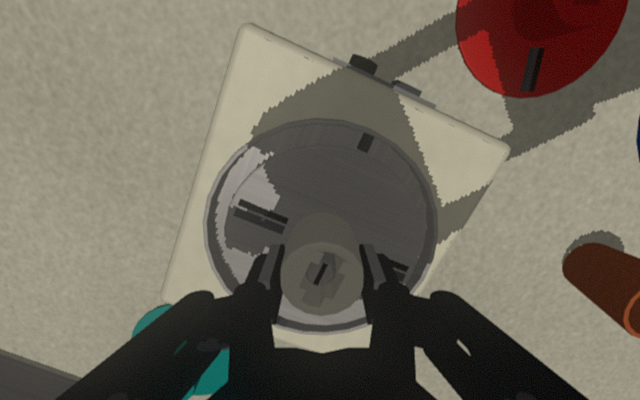

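The disc turned with the gripper, and the shaft slot at (322,272) now lines up with the keyways. The wrist carries -2.8 N, which matches the disc's weight. Opening the jaws to let it drop.

```bash
python3 -m pendant '[[[0,0,0,0,0,0,-1],[0,0,0,0,0,0,-1],[0,0,0,0,0,0,-1],[0,0,0,0,0,0,-1],[0,0,0,0,0,0,-1]]]'
python3 - <<'E'
from h import *
c,img,d=snap('wrist','w5')
o=ctrl.get_obs();print(o['eef_pos'],o['wrist_force'],o['opening'],o['time_s'])
for n in('w4','w5'):
    c,img,d=load(n)
    print(n,np.nanmedian(pts(c,d)[285:300,310:335,2]),'hub; plate',np.nanmedian(pts(c,d)[165:190,300:350,2]))
E
```

```text
time_s: 5.3
eef_pos: [0.5659, -0.2575, 0.1235]
eef_rot: [0.0, 0.516, 0.856, 0.0]
wrist_force: [0.7, -0.8, 0.9]
opening: 0.996
[ 0.56589476 -0.25747529  0.12341302] [ 0.44022554  0.10319948 -0.09621288] 0.9954594006436688 5.35
w4 0.11015157815251897 hub; plate 0.08067146145852044
w5 0.10601189429125327 hub; plate 0.06851538906105162
```

View pics/w5.png

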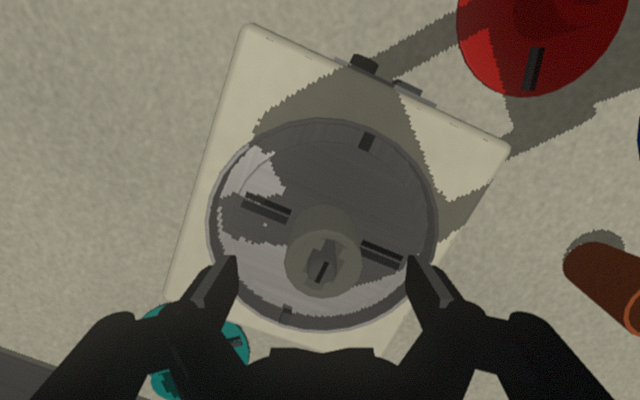

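The disc is home: the plate top reads 68.5 mm (69 expected) and the hub top 106 mm (107 expected). Rising and moving to the cover.

```bash
python3 -m pendant '[[[0,0,-0.03,0,0,0,-1],[0,0,-0.04,0,0,0,-1],[0,0,-0.04,0,0,0,-1],[0,0,-0.02,0,0,0,-1],[0.0425,0.0157,0,0,0,0,-1],[0.0425,0.0157,0,0,0,0,-1],[0.0425,0.0157,0,0,0,0,-1],[0.0425,0.0157,0,0,0,0,-1],[0.0425,0.0157,0,0,0,0,-1]]]'
python3 -m pendant '[[[0.0425,0.0157,0,0,0,0,-1],[0.0425,0.0157,0,0,0,0,-1],[0.0425,0.0157,0,0,0,0,-1],[0.0425,0.0157,0,0,0,0,-1],[0.0425,0.0157,0,0,0,0,-1],[0,0,0,0,0,0,-1],[0,0,0,0,0,0,-1]]]'
python3 - <<'E'
from h import *
# axis from blocks in w5
c,img,d=load('w5')
a=onz(c,366.5,142,.070);b=onz(c,286.5,315,.070);print('blocks',a,b,(a+b)/2)
c,img,d=snap('wrist','w6');W=pts(c,d)
r=np.hypot(W[...,0]-.506,W[...,1]-.191)
m=(r<.04)&(W[...,2]>.09)&(W[...,2]<.106);print('knob',m.sum(),cv2.minEnclosingCircle(W[m][:,:2].astype(np.float32)),np.median(W[m][:,2]))
m=(r<.1)&(W[...,2]>.05)&(W[...,2]<.075);print('cover',cv2.minEnclosingCircle(W[m][:,:2].astype(np.float32)))
c,img,d=snap('top','t6');W=pts(c,d)
q=np.hypot(W[...,0]-.5655,W[...,1]+.2565)
m=(q<.1)&(W[...,2]>.052)&(W[...,2]<.067);print('deck',cv2.minAreaRect(W[m][:,:2].astype(np.float32)) if m.any() else 0)
m=(q<.04)&(W[...,2]>.098)&(W[...,2]<.118);print('hub',cv2.minEnclosingCircle(W[m][:,:2].astype(np.float32)),np.median(W[m][:,2]))
o=ctrl.get_obs();print(o['eef_pos'],o['eef_rot'],o['time_s'])
E
```

```text
time_s: 6.25
eef_pos: [0.5354, -0.0313, 0.2535]
eef_rot: [0.0, 0.516, 0.856, 0.0]
wrist_force: [0.4, 0.2, -0.3]
opening: 1.001
time_s: 6.95
eef_pos: [0.5057, 0.1926, 0.2533]
eef_rot: [0.0, 0.515, 0.857, -0.0]
wrist_force: [0.6, 0.7, 0.1]
opening: 0.997
blocks [ 0.5008567 -0.2634454  0.07     ] [ 0.63140054 -0.25186275  0.07      ] [ 0.56612862 -0.25765407  0.07      ]
knob 712 ((0.5053725242614746, 0.19011278450489044), 0.014966312795877457) 0.09822910223668616
cover ((0.5052161812782288, 0.18975535035133362), 0.08019696921110153)
deck ((0.5658103823661804, -0.25603020191192627), (0.19812823832035065, 0.18110692501068115), 3.317995071411133)
hub ((0.565346360206604, -0.25539642572402954), 0.020620740950107574) 0.1064384140071295
[0.50619655 0.19088612 0.25324184] [ 1.14594195e-04  5.16335705e-01  8.56386234e-01 -2.11281979e-04] 7.05
```

View pics/w6.png

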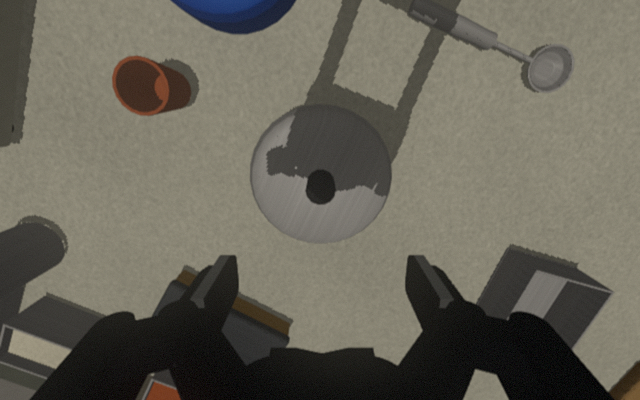

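View pics/t6.png

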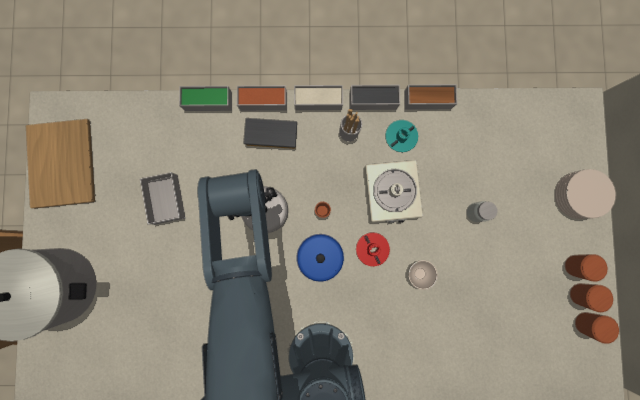

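Both views agree that the disc is home. The wrist view has the knob at (320,187), which gives (0.5054, 0.1903) in the world frame. Descending to grip the knob.

```bash
python3 -m pendant '[[[-0.0003,-0.0008,0.04,0,0,0,-1],[0,0,0.04,0,0,0,-1],[0,0,0.035,0,0,0,-1],[0,0,0.023,0,0,0,-1],[0,0,0.012,0,0,0,-1],[0,0,0.006,0,0,0,-1],[0,0,0,0,0,0,-1]]]'
python3 - <<'E'
from h import *
snap('wrist','w7')
o=ctrl.get_obs();print(o['eef_pos'],o['wrist_force'],o['time_s'])
E
```

```text
time_s: 7.75
eef_pos: [0.5059, 0.1903, 0.0974]
eef_rot: [0.0, 0.517, 0.856, -0.0]
wrist_force: [-0.2, 0.2, -0.4]
opening: 1.004
[0.50636887 0.19064185 0.09816797] [0.05831872 0.19202742 0.02036362] 7.8
```

View pics/w7.png

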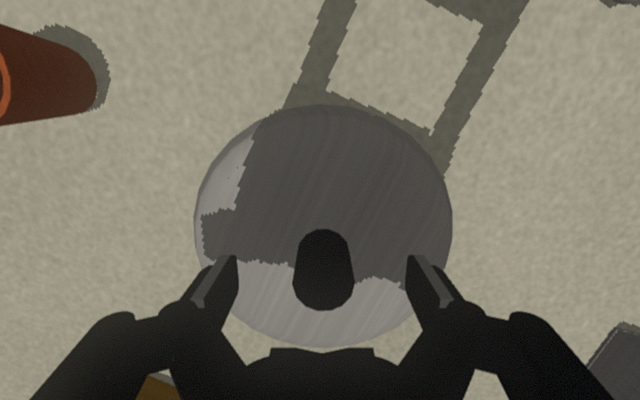

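The knob, at u≈323, is centred between the jaws (midline 322). Closing on it.

```bash
python3 -m pendant '[[[0,0,0,0,0,0,0],[0,0,0,0,0,0,0.3],[0,0,0,0,0,0,1],[0,0,0,0,0,0,1],[0,0,0,0,0,0,1],[0,0,0,0,0,0,1],[0,0,0,0,0,0,1]]]'
python3 - <<'E'
from h import *
o=ctrl.get_obs();print(o['eef_pos'],o['eef_rot'],o['wrist_force'],o['opening'],o['time_s'])
E
```

```text
time_s: 8.5
eef_pos: [0.506, 0.1911, 0.0981]
eef_rot: [0.0, 0.516, 0.857, 0.0]
wrist_force: [-0.4, 0.3, 6.2]
opening: 0.33
[0.5059884  0.19114832 0.09809239] [4.98184624e-04 5.15999553e-01 8.56588643e-01 3.30311920e-04] [-0.35980433  0.3363543   6.18079045] 0.33029849124268795 8.5
```

```bash
python3 -m pendant '[[[0,0,-0.005,0,0,0,1],[0,0,-0.012,0,0,0,1],[0,0,-0.02,0,0,0,1],[0,0,-0.02,0,0,0,1],[0,0,-0.025,0,0,0,1],[0,0,-0.025,0,0,0,1],[0,0,-0.02,0,0,0,1],[0,0,-0.01,0,0,0,1],[0,0,0,0,0,0,1],[0,0,0,0,0,0,1]]]'
python3 - <<'E'
from h import *
snap('scene','s8')
c,img,d=snap('wrist','w8');W=pts(c,d)
o=ctrl.get_obs();p=o['eef_pos'];print(p,o['wrist_force'],o['torque'],o['opening'],o['time_s'])
r=np.hypot(W[...,0]-p[0],W[...,1]-p[1])
m=(r<.09)&(r>.03)&(W[...,2]>.17)&(W[...,2]<.235);P=W[m]
A=np.c_[P[:,:2]-p[:2],np.ones(len(P))];s=np.linalg.lstsq(A,P[:,2],rcond=None)[0];print('cover top plane',s)
print(cv2.minEnclosingCircle(P[:,:2].astype(np.float32)))
E
```

```text
time_s: 9.5
eef_pos: [0.5048, 0.191, 0.2334]
eef_rot: [-0.001, 0.516, 0.857, -0.0]
wrist_force: [-0.3, -0.5, -6.0]
opening: 0.331
[0.50451114 0.19088944 0.23265912] [ 4.28470649e-01 -1.01933539e-03 -5.29850892e+00] [-0.02104499  0.02253167 -0.03314643] 0.33214325516048265 9.6
cover top plane [0.01762883 0.01055617 0.19660075]
((0.5011447668075562, 0.1883198469877243), 0.07967235893011093)
```

View pics/s8.png

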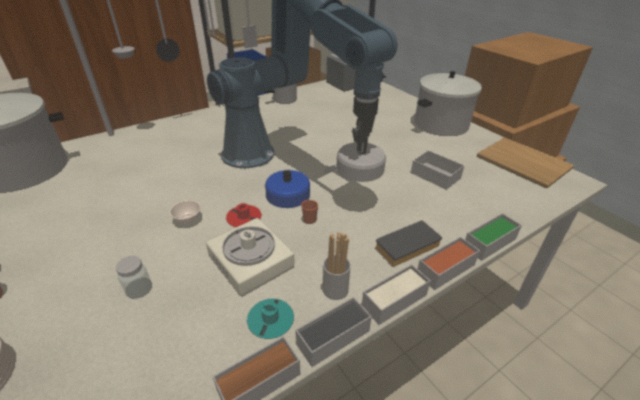

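View pics/w8.png

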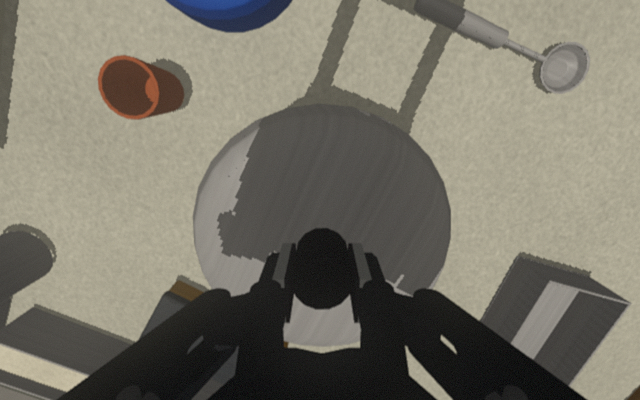

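The cover is held level, with its lower edge at about 0.134 m. Carrying it over to the slicer.

```bash
python3 -m pendant '[[[-0.012,-0.0045,-0.003,0,0,0,1],[-0.025,-0.009,-0.003,0,0,0,1],[-0.035,-0.0128,0,0,0,0,1],[-0.035,-0.0128,0,0,0,0,1],[-0.035,-0.0128,0,0,0,0,1],[-0.035,-0.0128,0,0,0,0,1],[-0.035,-0.0128,0,0,0,0,1],[-0.035,-0.0128,0,0,0,0,1]]]'
python3 -m pendant '[[[-0.035,-0.0128,0,0,0,0,1],[-0.035,-0.0128,0,0,0,0,1],[-0.035,-0.0128,0,0,0,0,1],[-0.030,-0.0108,0,0,0,0,1],[-0.025,-0.009,0,0,0,0,1],[-0.0175,-0.0063,0,0,0,0,1],[0,0,0,0,0,0,1],[0,0,0,0,0,0,1],[0,0,0,0,0,0,1]]]'
python3 - <<'E'
from h import *
snap('scene','s9');snap('wrist','w9');snap('top','t9')
o=ctrl.get_obs();p=o['eef_pos'];print(p,o['eef_rot'],o['wrist_force'],o['opening'],o['time_s'])
c,img,d=load('w9');W=pts(c,d)
r=np.hypot(W[...,0]-p[0],W[...,1]-p[1])
m=(r<.09)&(r>.03)&(W[...,2]>.17)&(W[...,2]<.235);P=W[m]
A=np.c_[P[:,:2]-p[:2],np.ones(len(P))];print('plane',np.linalg.lstsq(A,P[:,2],rcond=None)[0])
# cover contour top-face ellipse in wrist image using depth mask
k=(m).astype(np.uint8); cv2.imwrite('pics/m9.png',k*255)
E
```

```text
time_s: 10.4
eef_pos: [0.5405, -0.0717, 0.2396]
eef_rot: [-0.001, 0.516, 0.856, -0.0]
wrist_force: [1.4, -0.7, -5.0]
opening: 0.332
time_s: 11.3
eef_pos: [0.5667, -0.2556, 0.2399]
eef_rot: [-0.001, 0.516, 0.857, 0.0]
wrist_force: [0.4, 0.5, -4.0]
opening: 0.333
[ 0.56707364 -0.25554824  0.24041302] [-2.72942058e-05  5.15522085e-01  8.56876290e-01  5.49557850e-05] [ 0.52819106 -0.53698524 -4.53635381] 0.3313689198109701 11.45
plane [0.0199268  0.01143495 0.20382725]
```

View pics/w9.png

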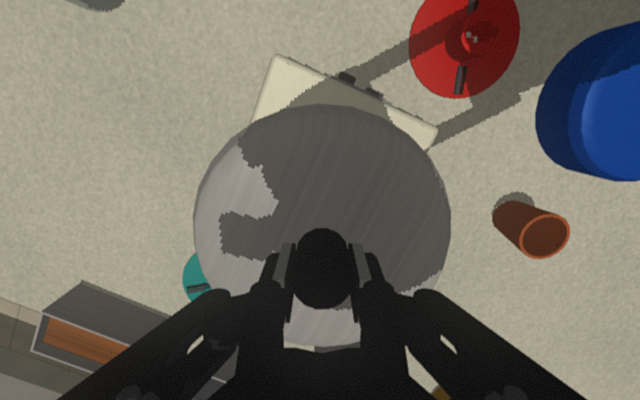

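View pics/s9.png

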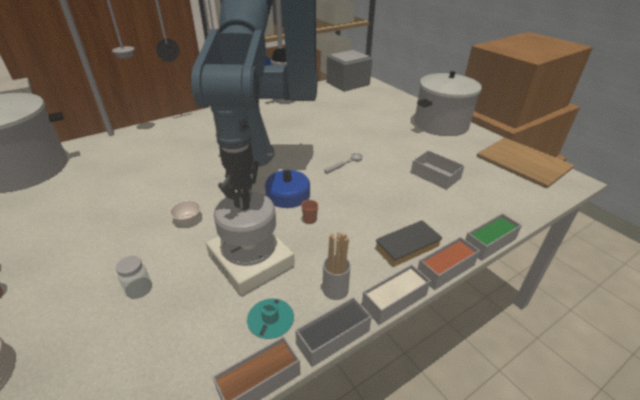

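The cover is above the slicer, with the rim still visible beneath it in the scene view. Before lowering, I'll check tilt and cover-to-TCP offset against the pre-grasp view.

Run:
```python
from h import *
from scipy.optimize import least_squares
for n,tcp,zt in(('w7',(.5061,.1905,.0978),.063),('w8',(.5046,.1909,.2330),None),('w9',(.5669,-.2556,.2400),None)):
    c,img,d=load(n);W=pts(c,d)
    r=np.hypot(W[...,0]-tcp[0],W[...,1]-tcp[1]); z0=zt if zt else tcp[2]-.036
    m=(r<.09)&(r>.03)&(abs(W[...,2]-z0)<.012);P=W[m]
    A=np.c_[P[:,:2]-tcp[:2],np.ones(len(P))];s=np.linalg.lstsq(A,P[:,2],rcond=None)[0]
    # edge: topmost pixel of mask per column, u 215..430
    E=[]
    for u in range(225,420,3):
        v=np.where(m[:,u])[0]
        if len(v): E.append(onz(c,u,v.min()-.5,s[2])[:2])
    E=np.array(E)
    f=least_squares(lambda q:np.hypot(E[:,0]-q[0],E[:,1]-q[1])-.081,tcp[:2],loss='soft_l1',f_scale=.001)
    f2=least_squares(lambda q:np.hypot(E[:,0]-q[0],E[:,1]-q[1])-q[2],[*tcp[:2],.08],loss='soft_l1',f_scale=.001)
    print(n,s,'centre-tcp',f.x-np.array(tcp[:2]),f2.x[:2]-np.array(tcp[:2]),f2.x[2])
```

```text
w7 [0.01292253 0.00669556 0.06180946] centre-tcp [0.00134074 0.00059339] [-0.00508809 -0.00287851] 0.07418770070878435
w8 [0.01428588 0.00852395 0.19661866] centre-tcp [ 0.00116291 -0.0002382 ] [-0.00529739 -0.00368867] 0.07416791638812685
w9 [0.01658863 0.00946784 0.2038367 ] centre-tcp [ 1.26656167e-03 -5.57489327e-05] [-0.00520755 -0.00348787] 0.07415569531561408
```

The tilt and offset readings match those from the standing cover, so it hangs level and is centred in the jaws. The lower edge is at about 0.142 m. I'll correct by about 1.5 mm and lower to just above the rim.

```bash
python3 -m pendant '[[[-0.0008,-0.0013,0.005,0,0,0,1],[0,0,0.01,0,0,0,1],[0,0,0.012,0,0,0,1],[0,0,0.012,0,0,0,1],[0,0,0.01,0,0,0,1],[0,0,0.006,0,0,0,1],[0,0,0.003,0,0,0,1],[0,0,0,0,0,0,1],[0,0,0,0,0,0,1]]]'
python3 - <<'E'
from h import *
c,img,d=snap('scene','s10');
o=ctrl.get_obs();p=o['eef_pos'];print(p,o['wrist_force'],o['torque'],o['opening'],o['time_s'])
cr=img[170:300,190:310];cv2.imwrite('pics/s10z.png',cv2.cvtColor(cv2.resize(cr,None,fx=5,fy=4.6,interpolation=cv2.INTER_CUBIC),cv2.COLOR_RGB2BGR))
E
```

```text
time_s: 12.35
eef_pos: [0.5665, -0.2581, 0.1828]
eef_rot: [0.0, 0.516, 0.857, -0.0]
wrist_force: [-0.7, 0.1, -4.4]
opening: 0.329
[ 0.56654409 -0.25818294  0.18295336] [ 1.04309769 -0.2086537  -4.01242651] [-0.03557711  0.0102353  -0.02190416] 0.3297030206494121 12.4
```

View pics/s10z.png

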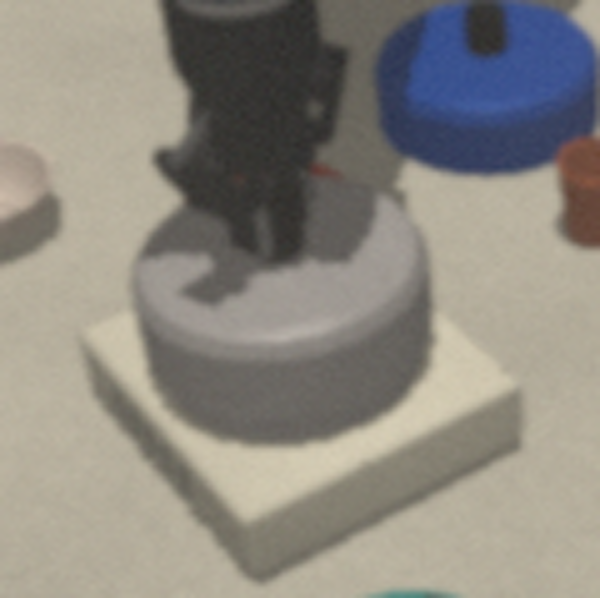

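The cover hangs level just above the rim, with the lower edge at about 0.085 m. I'll keep lowering gently and watch the force.

```bash
python3 -m pendant '[[[0.0005,0,0.002,0,0,0,1],[0,0,0.003,0,0,0,1],[0,0,0.003,0,0,0,1],[0,0,0.003,0,0,0,1],[0,0,0.003,0,0,0,1],[0,0,0.003,0,0,0,1],[0,0,0.002,0,0,0,1],[0,0,0,0,0,0,1]]]'
python3 -c "
from h import *
o=ctrl.get_obs();print(o['eef_pos'],o['wrist_force'],o['torque'])"
```

```text
time_s: 13.2
eef_pos: [0.5658, -0.2573, 0.1628]
eef_rot: [-0.0, 0.516, 0.857, 0.0]
wrist_force: [0.5, 0.9, -4.6]
opening: 0.328
[ 0.56576246 -0.25732663  0.16279403] [ 0.46373507  0.93616688 -4.60064164] [0.00731056 0.02194727 0.01772976]
```

The lower edge is at about 65 mm, below the rim top (74 mm), with no contact force. The cover is around the rim. Last few mm now.

```bash
python3 -m pendant '[[[0,0,0.0015,0,0,0,1],[0,0,0.001,0,0,0,1],[0,0,0.001,0,0,0,1],[0,0,0.001,0,0,0,1],[0,0,0,0,0,0,1],[0,0,0,0,0,0,1]]]'
python3 -c "
from h import *
o=ctrl.get_obs();print(o['eef_pos'],o['wrist_force'],o['torque'])"
```

```text
time_s: 13.8
eef_pos: [0.566, -0.2575, 0.1588]
eef_rot: [-0.0, 0.516, 0.857, -0.0]
wrist_force: [0.2, -0.7, -4.4]
opening: 0.332
[ 0.56595959 -0.25747118  0.15875141] [ 0.23808387 -0.65389175 -4.37658179] [-0.03513647 -0.01277175 -0.03076707]
```

```bash
python3 -m pendant '[[[0,0,0.001,0,0,0,1],[0,0,0.0005,0,0,0,1],[0,0,0,0,0,0,1],[0,0,0,0,0,0,1]]]'
python3 -m pendant '[[[0,0,0.0005,0,0,0,1],[0,0,0.0005,0,0,0,1],[0,0,0,0,0,0,1],[0,0,0,0,0,0,1]]]'
```

```text
time_s: 14.2
eef_pos: [0.5661, -0.2576, 0.1581]
eef_rot: [0.0, 0.516, 0.857, -0.0]
wrist_force: [-3.1, 2.1, 4.5]
opening: 0.331
time_s: 14.6
eef_pos: [0.5662, -0.2576, 0.1581]
eef_rot: [0.0, 0.516, 0.857, -0.0]
wrist_force: [-6.5, 3.0, 11.1]
opening: 0.329
```

Contact: Fz has gone from -4.4 to +11 N at TCP z = 0.158, which is the expected height. Releasing.

```bash
python3 -m pendant '[[[0,0,0,0,0,0,0.2],[0,0,0,0,0,0,-0.2],[0,0,0,0,0,0,-1],[0,0,0,0,0,0,-1],[0,0,0,0,0,0,-1],[0,0,0,0,0,0,-1]]]'
python3 -m pendant '[[[0,0,-0.01,0,0,0,-1],[0,0,-0.03,0,0,0,-1],[0,0,-0.03,0,0,0,-1],[0,0,-0.03,0,0,0,-1],[0.04,0.01,0,0,0,0,-1],[0.04,0.01,0,0,0,0,-1],[0.04,0.01,0,0,0,0,-1],[0.04,0.01,0,0,0,0,-1],[0,0,0,0,0,0,-1]]]'
python3 - <<'E'
from h import *
c,img,d=snap('top','t11');W=pts(c,d)
r=np.hypot(W[...,0]-.5658,W[...,1]+.257)
m=(r<.1)&(W[...,2]>.110)&(W[...,2]<.135);print('cover',m.sum(),cv2.minEnclosingCircle(W[m][:,:2].astype(np.float32)),np.median(W[m][:,2]))
P=W[m];A=np.c_[P[:,:2]-[.5658,-.257],np.ones(len(P))];print('plane',np.linalg.lstsq(A,P[:,2],rcond=None)[0])
m=(r<.04)&(W[...,2]>.15)&(W[...,2]<.17);print('knob',cv2.minEnclosingCircle(W[m][:,:2].astype(np.float32)),np.median(W[m][:,2]))
m=(r<.14)&(W[...,2]>.052)&(W[...,2]<.067);print('deck',cv2.minAreaRect(W[m][:,:2].astype(np.float32)))
snap('scene','s11');cr=img[140:240,340:450];cv2.imwrite('pics/t11z.png',cv2.cvtColor(cv2.resize(cr,None,fx=6,fy=6,interpolation=cv2.INTER_CUBIC),cv2.COLOR_RGB2BGR))
print(ctrl.get_obs()['wrist_force'])
E
```

```text
time_s: 15.2
eef_pos: [0.566, -0.2575, 0.1562]
eef_rot: [-0.0, 0.516, 0.857, -0.0]
wrist_force: [-0.6, 0.3, -0.4]
opening: 0.995
time_s: 16.1
eef_pos: [0.5256, -0.0931, 0.2572]
eef_rot: [-0.0, 0.514, 0.858, 0.001]
wrist_force: [0.2, -0.5, 0.6]
opening: 1.0
cover 946 ((0.5659165978431702, -0.2565620541572571), 0.07986410707235336) 0.12129553695219819
plane [-0.00457704 -0.00145908  0.12102916]
knob ((0.5639951229095459, -0.2596898376941681), 0.014065433293581009) 0.15897748300897907
deck ((0.5666174292564392, -0.25679951906204224), (0.20013883709907532, 0.17938287556171417), 4.460386276245117)
[-0.08099941 -0.71971496 -0.37475293]
```

View pics/t11z.png

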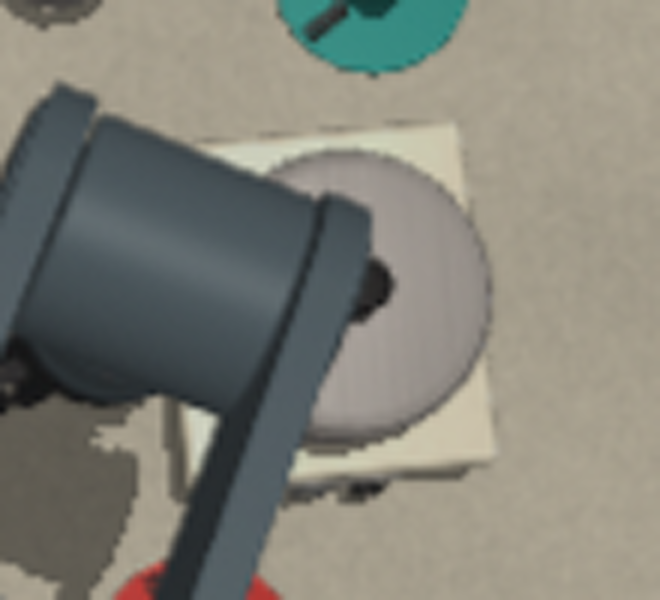

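View pics/s11.png

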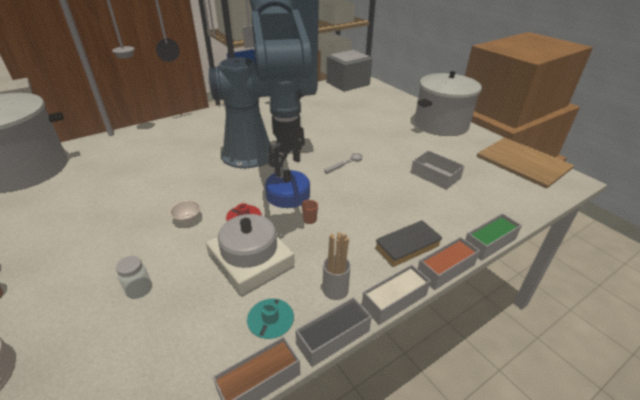

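The cover's top reads 121.3 mm, with the same -1.6 mm bias it had on the counter. It is level, centred at (0.5659, -0.2566) within 1 mm of the axis, and the robot is clear of everything. Handing in.

```bash
python3 -c "
from bench import ctrl
print(ctrl.hand_in())"
```

```text
the job is handed in; nothing more can be done
None
```

I turned the disc about 43° counter-clockwise by its hub and let go, and it dropped home. I then set the steel cover down over the rim and released it. The job was handed in at about 16 s, and no verdict is reported.

**Disc:** before the cover went on, the plate top measured 68.5 mm (69 expected at home) and the hub top 106 mm (107 expected).

**Cover:** after release its tilt measured about 0.005 rad and its centre was within about 1 mm of the slicer's axis. The top reads 121.3 mm against 123 expected, but the top camera read the cover about 1.6 mm low on the counter too.

**Disagreement:** the last knob measurement came out about 3 mm off the axis, because the arm half hid the knob in that view. I relied on the cover's outline instead.

**Bystanders and clearance:** in the last scene picture I saw none of the bystanders moved, though I did not measure them. The open gripper was clear of everything, with wrist force near zero.

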